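# Slide the sample board into its locating notches under the loupe station

### The job

Push the small wooden sample board, with the vial standing on it, along its rails towards the end where the black loupe stands, until it drops into the locating notches there and sits level and flush with the side fences. Only push it with the fingertips: do not grip or lift it, do not go on forcing it once it has dropped, and do not touch the vial, which must stay standing on the board. Leave the loupe and the rubber stamp where they stand.

Things in the scene. Friction and masses are not known exactly. Their poses are not given: they have to be found in the camera images.
- slide: Fixed metal slide, dark base plate 150 x 490 x 22 mm with two aluminium rails. Origin: centre of its underside, on the table; y along the rails, x across, z up. Rails: y = -180..180 mm, tops 44 mm up, 20 to 52 mm either side of the middle; an open channel between. Side fences: inner faces at x = +-57 mm, 12 mm thick, tops 60 mm up. The ends are open; loupe and stamp stand on the plate beyond them.
- notch_left (a point): Where the centre of the board's top lies when seated in the notches (20 mm long, 8 mm deep, cut in the rails) towards the slide's +y end: 120 mm from the slide's centre, 60 mm above the table. Axes as the slide's.
- notch_right (a point): The same for the notches towards the slide's -y end (y = -120 mm).
- board: Loose plywood board on the rails, 110 mm across them, 100 mm along, plate 14 mm thick, about 0.3 kg, on four black feet 10 mm high, 35 mm before and behind its middle. Origin: centre between the soles; axes as the slide's. It starts within 30 mm of the slide's centre; dry friction, a push of 1 to 4 N; 2 mm play at each fence. The feet of one end run inside the others, so each meets just its notch.
- board_top (a point): Centre of the board's top face (24 mm above its soles). Riding on the rails: underside 54 mm, top 68 mm above the table. When all feet reach their notches the board sinks 8 mm at once, its top (60 mm) flush with the fence tops, and the notch walls stop it, with 3 mm play each way.
- vial: Loose sample vial, clear with a white band and a ridged pale screw cap, 26 mm diameter, 52 mm tall, standing upright on the board, up to 20 mm each way off the board's centre. Origin: centre of its underside.
- loupe: Loose black watchmaker's loupe, a waisted cup 38 mm diameter, 30 mm tall, on the base plate at one end of the slide (either end), 213 mm from the slide's centre: the end to push towards. Origin: centre of its underside.
- stamp: Loose rubber stamp with a turned wooden handle, foot 28 x 52 mm, 76 mm tall, standing on the base plate at the other end. Origin: centre of its underside.
Mind the look-alikes: they are no part of the job. There is more than one size of the board; the job needs the larger.

How it is judged:
By the outcome, as a careful person would: the job done as asked, in the order asked, and still so for the second after the job is handed in, with the robot touching nothing.
It also fails if it takes over 40 s, if anything falls off the work surface, if the arm or the gripper's body presses on something with over 40 N, if the wrist force passes 120 N, or if a joint passes its speed limit or range.

### The arm

A 6-joint arm with a two-finger parallel gripper is mounted at the origin on a cart in front of the work surface, level with it; the furniture and walls round the work are solid. World frame = base frame: x ahead of the robot, y to its left, z up, the work surface at z = 0. Lengths are in m, angles in rad, forces in N, time in s.
With the tool pointing down it reaches from about 0.3 to 0.775 m from the base axis. Payload 14.6 kg.
Tool frame: the origin (TCP) lies at the very end of the fingers, on their centre line; the grasp point (between the pads) lies 19 mm behind it; z points along the fingers, y is the line along which they close (so a half turn about z gives the same grasp; the last joint's range is limited). The gripper opens to 85 mm and grips with 20 to 120 N. Pads are 22 mm wide; open, the fingers measure 114 mm over their backs; the gripper's body (76 mm by 85 mm) begins 54 mm behind the grasp point. The pads swing forward as they close: fully open they stand 13 mm farther back than shut.
Start: joints at [1.278, 0.3, 1.521, -0, 1.321, -0.067], TCP at [0.123, 0.536, 0.231] pointing down, gripper open.
Joint ranges: [-3.03, 3.03], [-0.79, 2.21], [0.23, 2.52], [-1.04, 4.18], [0, 3.07], [-2.55, 2.55]. Speed limits (rad/s): [2.22, 2.22, 2.57, 3.14, 3.14, 3.14].

### API

Orientations are given as a 3x3 rotation matrix whose columns are the frame's x, y, z axes.
In Python, from rig import arm gives the robot as it stands. The module is installed in compiled form; this text tells all that it offers.
- The arm moves only by the shell command python3 -m inch 'ROWS' [FORCE]. ROWS is JSON, a list of rows, each a list of 3 entries, a list of its own where there are three numbers: the finger opening in m, from 0 to 0.0854, then the shift along the tool's x, y, z in m, then the turn, a rotation vector about the tool's x, y, z in degrees. In form: [[jaw, [tx, ty, tz], [wx, wy, wz]], ...]. A call has 1 to 5 rows; each row is the pose to reach, as a shift and turn from the pose commanded when the call began, along the tool's axes at that moment; what a row does not reach only later rows make up. A row lasts 1/8 s, in which the tool goes at most 62.5 mm and 10.7 degrees, less where a joint would pass 70% of its speed; a pose out of reach is approached as far as the arm can. A call with a gripper value outside its range is refused whole. The fingers move at their own pace and stop on an object; FORCE is the grip in N (left out, the last holds). Time passes only in rows, so rows that repeat a pose let the fingers close. It gives the time, the measured TCP pose, the force and the opening at its end, in the units of the state.
- arm.state(): the state, without advancing time (a new reading comes with each control period).
- arm.camera(name): name is "scene" or "top"; returns the picture (480x640x3 uint8, red, green, blue); there is no depth.
- arm.camera_model(name): a dict with "fx", "fy", "cx", "cy" (pixels), "rvec" (rotation vector, rad) and "tvec" (3), from world to camera coordinates, as OpenCV has them. Camera axes: x right, y down, z forward; pixel columns grow to the right and rows downward; lengths in m; the calibration is good to about 2 mm. A picture is of the moment at which its call begins. camera_model takes no time and is no camera call.
- arm.close_job(): hands the job in, once; it reports no verdict.
Trained networks look in the newest picture that a camera, given by its name, has taken for a name from the list of things; names that differ only in an ending like _2 or _b are one class to them, and where a whole thing is asked for, a point or a joint stands for the part that bears it (a point fixed in the world has none). Each returns a list of dicts, best first, with "confidence" (0 to 1); they miss things now and then, are a little off and sometimes report something else, mostly with a low value. They report only what shows in the picture. A call takes as long as a camera call. They do not tell look-alikes from the thing itself.
- arm.regions_of(camera, thing): "mask" (480x640 bool, what is visible of it).
- arm.pinpoint(camera, thing): "at" ([x, y, z] in m, in world coordinates, good to about 4 mm: a listed point, or the origin of a listed thing).
The state is a dict: "time_s": time; "q": joint angles; "qd": joint speeds; "joint_torque": joint torques, N m; "ee_pos": TCP position; "orientation": TCP orientation; "force": force on the tool from outside, world axes, zero at the start; "wrist_torque": the same for the moment, N m; "width": finger opening in m.
Only numpy, scipy, OpenCV 4.12 (cv2) and the standard library are available. Lean on these libraries where they do the work, as an engineer would, in place of code of your own. Each camera call takes 0.05 s, during which the arm holds its last target. There are 200 camera calls.

## Working session

There is one attempt and no reset: what is moved stays moved. The work goes in short steps, Python scripts to look and compute and a shell command to move; the robot and the scene stay as the last step left them, time stands still between calls to the robot, and variables do not carry over. Pictures are saved under pics/ and viewed, on a budget of 10 in all, crops included, one or two more only if the job needs it, and the job is handed in when it is done.

```bash
mkdir -p pics; python3 - <<'E'
from rig import arm
import cv2,numpy as np
for c in("scene","top"):
    im=arm.camera(c); cv2.imwrite(f"pics/{c}0.png",im[:,:,::-1])
    m=arm.camera_model(c); R=cv2.Rodrigues(np.array(m["rvec"]))[0]; print(c,(-R.T@np.array(m["tvec"])).round(3),m["fx"])
    for t in("slide","board","board_top","vial","loupe","stamp","notch_left","notch_right"):
        for d in arm.pinpoint(c,t): 
            p=np.array(d["at"]); px=cv2.projectPoints(p[None],np.array(m["rvec"]),np.array(m["tvec"]),np.array([[m["fx"],0,m["cx"]],[0,m["fy"],m["cy"]],[0,0,1.]]),None)[0].ravel()
            print(t,p.round(4),round(d["confidence"],2),px.round())
s=arm.state();print(s["time_s"],s["orientation"])
E
```

```text
scene [-0.148 -0.494  0.679] 483.9959969135501
slide [ 4.618e-01  7.490e-02 -2.000e-04] 0.63 [278. 268.]
slide [0.4999 0.1924 0.0589] 0.22 [249. 221.]
board [ 0.3609 -0.3111  0.0009] 0.66 [415. 384.]
board [0.4645 0.0843 0.0447] 0.55 [275. 250.]
board_top [ 0.3616 -0.3079  0.0165] 0.89 [414. 376.]
board_top [0.4701 0.0866 0.0692] 0.87 [275. 239.]
vial [0.451  0.067  0.0689] 0.5 [276. 247.]
loupe [0.5194 0.2791 0.0275] 0.57 [230. 217.]
stamp [ 0.3992 -0.1203  0.0211] 0.86 [335. 315.]
notch_left [0.5024 0.1931 0.0597] 0.93 [249. 220.]
notch_right [ 0.4357 -0.0373  0.0617] 0.79 [311. 272.]
top [ 0.305 -0.022  0.972] 483.8584104405256
board [ 0.3553 -0.3096  0.0031] 0.8 [472. 314.]
board [0.4681 0.0799 0.0464] 0.68 [273. 257.]
board_top [ 0.3566 -0.3083  0.0176] 0.82 [474. 313.]
board_top [0.4668 0.083  0.0669] 0.59 [271. 255.]
vial [0.4507 0.0722 0.0691] 0.48 [276. 263.]
loupe [0.5143 0.2873 0.0254] 0.57 [172. 237.]
stamp [ 0.3955 -0.1242  0.0246] 0.74 [379. 294.]
notch_left [0.4978 0.1961 0.058 ] 0.82 [213. 241.]
notch_right [ 0.4332 -0.0387  0.0585] 0.97 [335. 273.]
0.9 [[-9.74622437e-01  2.23855098e-01 -1.97112759e-05]
 [ 2.23855098e-01  9.74622436e-01 -3.96730480e-05]
 [ 1.03300377e-05 -4.30787123e-05 -9.99999999e-01]]
```

View pics/scene0.png

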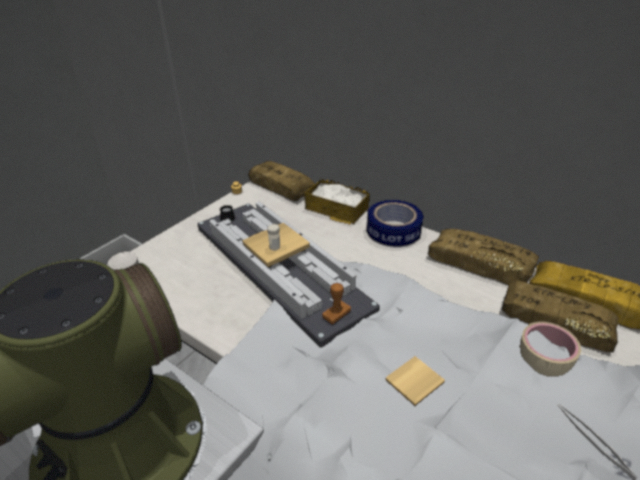

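View pics/top0.png

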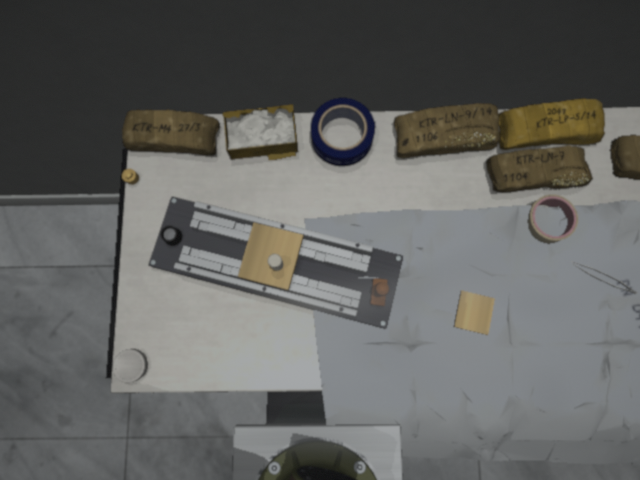

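Candidates for the board: the one on the slide at top (271,255) with the vial on it, and a loose one on the cloth at top (474,313). The first is the larger and stands on the rails. The loupe is at (172,236), the +y end. I'll confirm this with a crop and a model overlay.

```bash
cat > h.py <<'E'
from rig import arm
import cv2,numpy as np
C=np.array([.467,.0783]); Y=np.array([.272,.962]); Y/=np.linalg.norm(Y); X=np.array([Y[1],-Y[0]])
def W(x,y,z): return np.r_[C+x*X+y*Y,z]
def S(p): d=np.array(p)[:2]-C; return np.array([d@X,d@Y,p[2]]).round(4)
def proj(c,P):
    m=arm.camera_model(c); K=np.array([[m["fx"],0,m["cx"]],[0,m["fy"],m["cy"]],[0,0,1.]])
    return cv2.projectPoints(np.array(P,float),np.array(m["rvec"]),np.array(m["tvec"]),K,None)[0].reshape(-1,2)
def rect(x,y0,y1,z): return [W(-x,y0,z),W(x,y0,z),W(x,y1,z),W(-x,y1,z)]
def draw(im,c,polys,x0,y0,w,h,k):
    v=cv2.resize(im[y0:y0+h,x0:x0+w,::-1],None,fx=k,fy=k,interpolation=cv2.INTER_CUBIC)
    for P,col in polys: cv2.polylines(v,[((proj(c,P)-[x0,y0]+.5)*k).round().astype(int)],True,col,1)
    return v
E
python3 - <<'E'
from h import *
b=S([.4685,.083,.0447])
P=[(rect(.075,-.245,.245,.022),(0,0,255)),(rect(.057,-.18,.18,.06),(0,255,0)),(rect(.055,b[1]-.05,b[1]+.05,.068),(255,0,0))]
a=draw(cv2.cvtColor(cv2.imread("pics/top0.png"),4),"top",P,140,185,270,150,2.9)
cv2.imwrite("pics/crop1.png",a); print(b)
s=draw(cv2.cvtColor(cv2.imread("pics/scene0.png"),4),"scene",P,190,190,200,150,4)
cv2.imwrite("pics/crop2.png",s)
E
```

```text
[0.0002 0.0049 0.0447]
```

View pics/crop1.png

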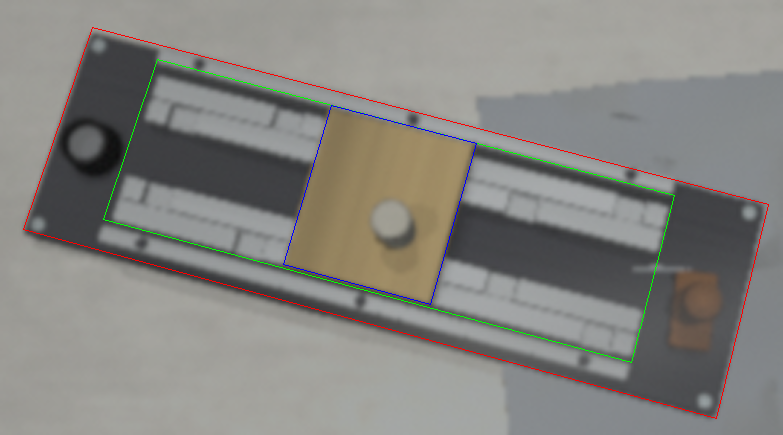

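```bash
cat >> h.py <<'E'
def go(x,y,z):
    s=arm.state(); R=np.array(s["orientation"]); p=np.array(s["ee_pos"])
    T=np.c_[np.r_[Y,0],np.r_[X,0],[0,0,-1]]
    print("t",s["time_s"],"S",S(p),"shift mm",(1e3*R.T@(W(x,y,z)-p)).round(1),"turn",np.degrees(cv2.Rodrigues(R.T@T)[0].ravel()).round(1),"F",np.round(s["force"],2),"w",s["width"])
E
python3 -c "
from h import *
go(0,-.085,.2); print(S([.451,.0695,.069]))"
```

```text
t 0.9 S [-0.4554  0.3469  0.2313] shift mm [-433.4 -454.    31.3] turn [-0.   0.  92.9] F [ 0.26 -0.16 -0.24] w 0.08537926049073694
[-0.013  -0.0128  0.069 ]
```

View pics/crop2.png

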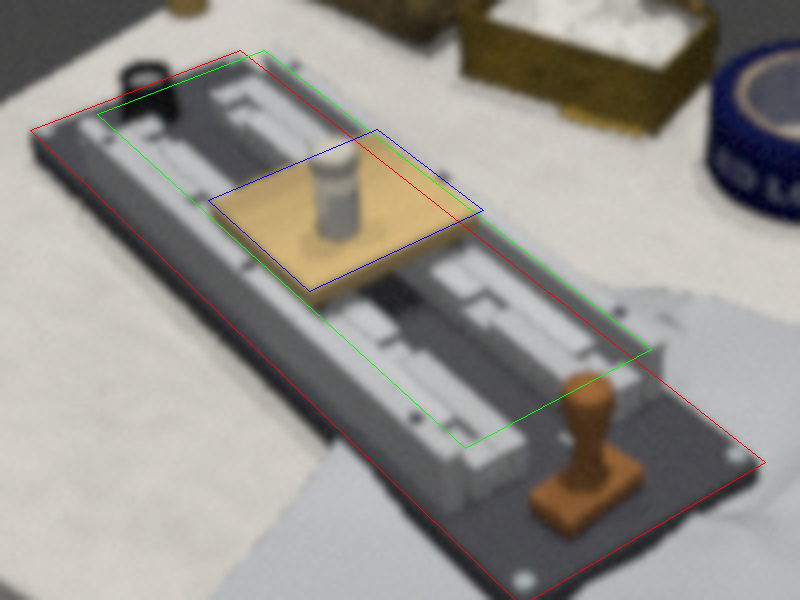

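The crop confirms it: the plywood board matches the 110 x 100 mm outline, carries the vial (crop ~(335,195)) and sits on the rails. The loupe is at the far +y end at (148,90), the stamp at the near end at (585,460). Moving in.

```bash
python3 -m inch '[[0.045,[-433,-454,0],[0,0,93]],[0.045,[-433,-454,0],[0,0,93]]]'; python3 -c "
from h import *
go(0,-.085,.2)"
```

```text
time_s: 1.15
ee_pos: [0.1873, 0.4272, 0.2309]
orientation: [[-0.822, 0.569, -0.0], [0.569, 0.822, -0.0], [-0.0, -0.0, -1.0]]
force: [2.0, -0.2, 0.1]
width: 0.0516
t 1.15 S [-0.3641  0.2596  0.2309] shift mm [-456.1 -208.    31.1] turn [-0.   0.  71.1] F [ 2.01 -0.23  0.13] w 0.051566119325120216
```

My shift was in mm but the interface takes metres. The per-row limits clamped it, so the move only went in the right direction. I'm using metres from here.

```bash
python3 -m inch '[[0.045,[-0.456,-0.208,0.03],[0,0,71]],[0.045,[-0.456,-0.208,0.03],[0,0,71]],[0.045,[-0.456,-0.208,0.03],[0,0,71]],[0.045,[-0.456,-0.208,0.03],[0,0,71]],[0.045,[-0.456,-0.208,0.03],[0,0,71]]]'; python3 -c "
from h import *
go(0,-.085,.2)"
```

```text
time_s: 1.78
ee_pos: [0.3486, 0.1595, 0.2129]
orientation: [[-0.027, 1.0, 0.001], [1.0, 0.027, 0.0], [0.0, 0.001, -1.0]]
force: [1.1, 0.4, 0.7]
width: 0.0453
t 1.775 S [-0.136   0.0459  0.2129] shift mm [-165.5   90.9   12.9] turn [ 0.1 -0.  17.3] F [1.07 0.35 0.71] w 0.04529159320519583
```

```bash
python3 -m inch '[[0.045,[-0.166,0.091,0.013],[0,0,17.3]],[0.045,[-0.166,0.091,0.013],[0,0,17.3]],[0.045,[-0.166,0.091,0.013],[0,0,17.3]],[0.045,[-0.166,0.091,0.013],[0,0,17.3]],[0.045,[-0.166,0.091,0.013],[0,0,17.3]]]'; python3 -c "
from h import *
go(0,-.085,.058)"
```

```text
time_s: 2.4
ee_pos: [0.444, -0.0014, 0.1995]
orientation: [[0.267, 0.964, -0.0], [0.964, -0.267, 0.0], [0.0, -0.001, -1.0]]
force: [-0.5, 1.3, 0.2]
width: 0.045
t 2.4 S [-0.0005 -0.083   0.1995] shift mm [ -2.    0.5 141.5] turn [-0.  -0.   0.3] F [-0.54  1.29  0.16] w 0.04504226006519035
```

```bash
python3 -m inch '[[0.045,[-0.002,0,0.06],[0,0,0.3]],[0.045,[-0.002,0,0.11],[0,0,0.3]],[0.045,[-0.002,0,0.135],[0,0,0.3]],[0.045,[-0.002,0,0.141],[0,0,0.3]],[0.045,[-0.002,0,0.141],[0,0,0.3]]]'; python3 - <<'E'
from h import *
go(0,-.06,.058)
im=arm.camera("scene"); cv2.imwrite("pics/s3.png",draw(im,"scene",[(rect(.055,-.045,.055,.068),(255,0,0))],190,130,240,190,3.2))
E
```

```text
time_s: 3.02
ee_pos: [0.4439, -0.0029, 0.0594]
orientation: [[0.27, 0.963, 0.001], [0.963, -0.27, -0.0], [0.0, 0.001, -1.0]]
force: [0.9, -0.4, 0.7]
width: 0.0455
t 3.025 S [-0.0001 -0.0844  0.0594] shift mm [24.4  0.2  1.4] turn [ 0.  -0.   0.1] F [ 0.86 -0.4   0.67] w 0.04551690620406624
```

View pics/s3.png

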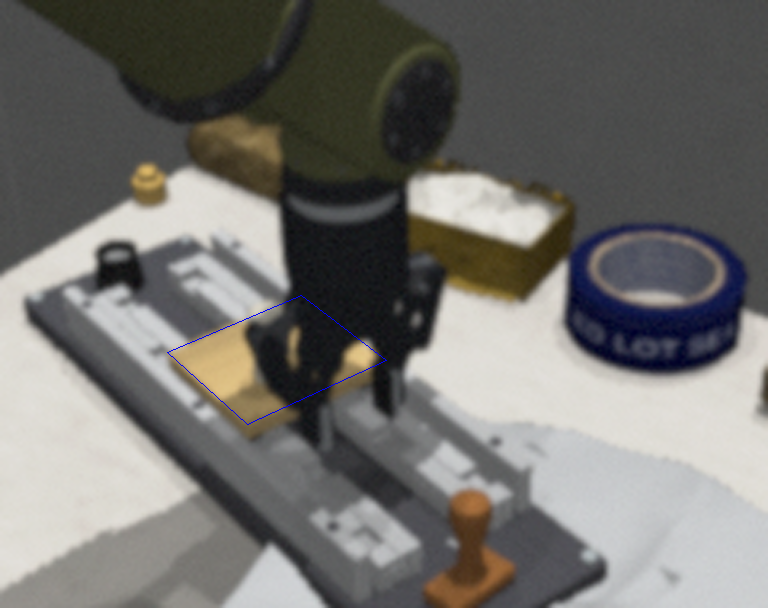

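Fingertips stand in the gap behind the board (tips ~(318,440) and (390,410) in the crop), clear of the stamp and vial. Pushing gently.

```bash
python3 -m inch '[[0.045,[0.012,0,0.001],[0,0,0]],[0.045,[0.021,0,0.001],[0,0,0]],[0.045,[0.025,0,0.001],[0,0,0]],[0.045,[0.028,0,0.001],[0,0,0]],[0.045,[0.032,0,0.001],[0,0,0]]]';  python3 -m inch '[[0.045,[0.004,0,0],[0,0,0]],[0.045,[0.008,0,0],[0,0,0]],[0.045,[0.013,0,0],[0,0,0]],[0.045,[0.018,0,0],[0,0,0]],[0.045,[0.023,0,0],[0,0,0]]]'; python3 - <<'E'
from h import *
go(0,.049,.058)
im=arm.camera("scene")
for c in("scene","top"):
  if c=="top": arm.camera("top")
  for t in("board_top","vial"): print(c,t,[(S(d["at"]),round(d["confidence"],2)) for d in arm.pinpoint(c,t)])
E
```

```text
time_s: 3.7
ee_pos: [0.4523, 0.0272, 0.0576]
orientation: [[0.271, 0.963, -0.0], [0.963, -0.271, -0.0], [-0.0, -0.0, -1.0]]
force: [-0.8, -2.1, 0.9]
width: 0.0448
time_s: 4.32
ee_pos: [0.4587, 0.0497, 0.0576]
orientation: [[0.271, 0.963, -0.0], [0.963, -0.271, -0.0], [-0.0, -0.0, -1.0]]
force: [-0.8, -1.6, 0.8]
width: 0.0447
t 4.325 S [-0.0002 -0.0298  0.0576] shift mm [78.8  0.3 -0.4] turn [-0.   0.   0.1] F [-0.78 -1.61  0.75] w 0.044722885544606045
scene board_top [(array([ 0.0009, -0.4032,  0.0176]), 0.7), (array([-0.0007,  0.0344,  0.0689]), 0.56)]
scene vial []
top board_top [(array([ 0.0016, -0.4022,  0.0158]), 0.73)]
top vial []
```

```bash
python3 -m inch '[[0.045,[0.006,0,0],[0,0,0]],[0.045,[0.012,0,0],[0,0,0]],[0.045,[0.018,0,0],[0,0,0]],[0.045,[0.024,0,0],[0,0,0]],[0.045,[0.030,0,0],[0,0,0]]]';  python3 -m inch '[[0.045,[0.006,0,0],[0,0,0]],[0.045,[0.012,0,0],[0,0,0]],[0.045,[0.018,0,0],[0,0,0]],[0.045,[0.023,0,0],[0,0,0]],[0.045,[0.027,0,0],[0,0,0]]]'; python3 - <<'E'
from h import *
go(0,.056,.058)
im=arm.camera("scene"); print([(S(d["at"]),round(d["confidence"],2)) for d in arm.pinpoint("scene","board_top")])
cv2.imwrite("pics/s4.png",draw(im,"scene",[(rect(.055,.07,.17,.06),(255,0,0))],190,130,240,190,3.2))
E
```

```text
time_s: 5.25
ee_pos: [0.4668, 0.0787, 0.0576]
orientation: [[0.271, 0.963, -0.0], [0.963, -0.271, -0.0], [-0.0, -0.0, -1.0]]
force: [-0.4, -2.4, -0.3]
width: 0.0451
time_s: 5.88
ee_pos: [0.4741, 0.1045, 0.0576]
orientation: [[0.271, 0.963, -0.0], [0.963, -0.271, -0.0], [-0.0, -0.0, -1.0]]
force: [-0.5, -2.1, -0.5]
width: 0.0449
t 5.875 S [-0.0003  0.0272  0.0576] shift mm [28.8  0.3 -0.4] turn [-0.   0.   0.1] F [-0.45 -2.08 -0.5 ] w 0.04491777785558384
[(array([-0.0017, -0.403 ,  0.0189]), 0.81), (array([0.0026, 0.0907, 0.0706]), 0.61), (array([-0.0038,  0.0872,  0.0462]), 0.18)]
```

View pics/s4.png

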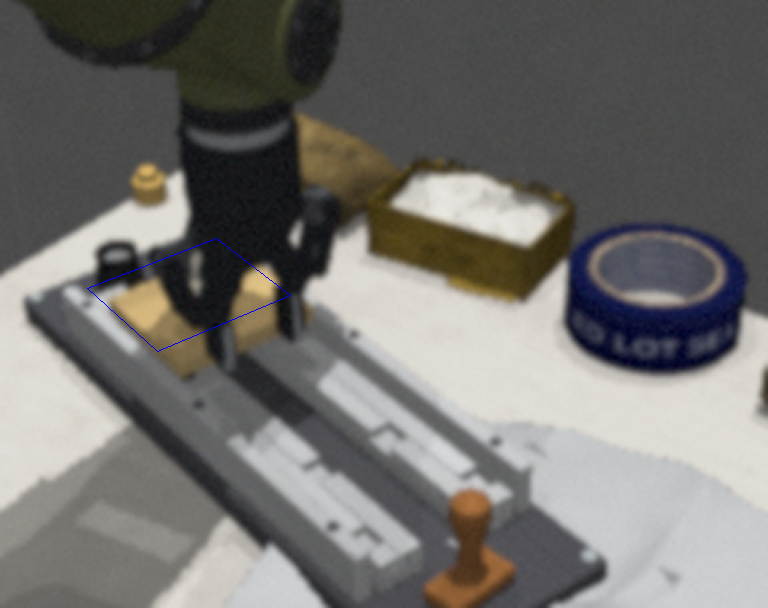

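The board's at about y=89 mm, square, with the vial upright between the fingers at (195,270). Continuing, with small steps near the notch.

```bash
python3 -m inch '[[0.045,[0.005,0,0],[0,0,0]],[0.045,[0.010,0,0],[0,0,0]],[0.045,[0.014,0,0],[0,0,0]],[0.045,[0.018,0,0],[0,0,0]],[0.045,[0.021,0,0],[0,0,0]]]' | grep -E "pos|force";  python3 -m inch '[[0.045,[0.002,0,0],[0,0,0]],[0.045,[0.004,0,0],[0,0,0]]]'| grep -E "pos|force"; python3 -m inch '[[0.045,[0.001,0,0],[0,0,0]],[0.045,[0.002,0,0],[0,0,0]]]'| grep -E "pos|force"; python3 -c "
from h import *
go(0,.056,.058)"
```

```text
ee_pos: [0.4799, 0.1247, 0.0576]
force: [0.0, -2.3, 0.9]
ee_pos: [0.4809, 0.1284, 0.0576]
force: [0.1, -1.8, 1.2]
ee_pos: [0.4814, 0.1302, 0.0576]
force: [-0.6, -2.2, 1.1]
t 7.1 S [-0.0002  0.0539  0.0576] shift mm [ 2.1  0.2 -0.4] turn [0. 0. 0.] F [-0.57 -2.21  1.09] w 0.04489228966484447
```

```bash
python3 -m inch '[[0.045,[0.001,0,0],[0,0,0]],[0.045,[0.0015,0,0],[0,0,0]]]' | grep -E "pos|force";  python3 - <<'E'
from h import *
go(0,.056,.058)
im=arm.camera("scene"); print([(S(d["at"]),round(d["confidence"],2)) for d in arm.pinpoint("scene","board_top")])
cv2.imwrite("pics/s5.png",draw(im,"scene",[],190,170,150,110,5))
E
```

```text
ee_pos: [0.4818, 0.1317, 0.0576]
force: [-0.4, -1.8, 0.8]
t 7.35 S [-0.0003  0.0554  0.0576] shift mm [ 0.6  0.3 -0.4] turn [-0. -0.  0.] F [-0.37 -1.8   0.77] w 0.04488149834527729
[(array([ 0.001 , -0.4014,  0.0185]), 0.76), (array([-0.0018,  0.119 ,  0.0674]), 0.57)]
```

View pics/s5.png

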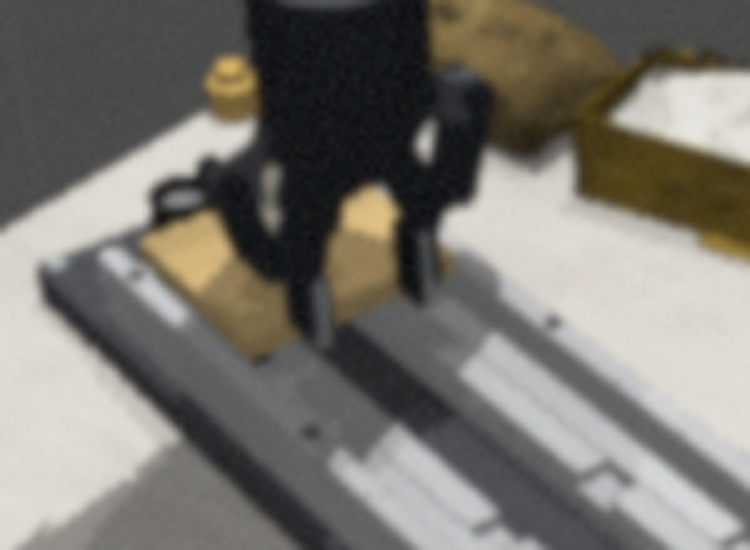

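Still riding (foot visible at (262,358), top at 67 mm). Continuing in 1 mm steps.

```bash
python3 -m inch '[[0.045,[0.001,0,0],[0,0,0]],[0.045,[0.001,0,0],[0,0,0]]]' | grep -E "pos|force"
```

```text
ee_pos: [0.4822, 0.1328, 0.0577]
force: [-0.3, 0.2, 0.8]
```

```bash
python3 -m inch '[[0.045,[0.001,0,0],[0,0,0]],[0.045,[0.001,0,0],[0,0,0]]]' | grep -E "pos|force"; python3 -c "
from h import *
im=arm.camera('scene'); print([(S(d['at']),round(d['confidence'],2)) for d in arm.pinpoint('scene','board_top')])"
```

```text
ee_pos: [0.4824, 0.1337, 0.0576]
force: [-0.1, 0.3, 0.0]
[(array([-0.0009,  0.1174,  0.063 ]), 0.96)]
```

The push force vanished and the top now reads lower, so it dropped. Backing off straight, then up and away, then checking.

```bash
python3 -m inch '[[0.045,[-0.006,0,0],[0,0,0]],[0.045,[-0.03,0,0],[0,0,0]],[0.045,[-0.06,0,0],[0,0,0]],[0.045,[-0.07,0,-0.05],[0,0,0]],[0.045,[-0.09,0,-0.1],[0,0,0]]]' | grep -E "pos|force"; python3 -m inch '[[0.045,[-0.05,0,-0.04],[0,0,0]],[0.045,[-0.1,0,-0.08],[0,0,0]],[0.045,[-0.14,0,-0.08],[0,0,0]],[0.045,[-0.16,0,-0.08],[0,0,0]],[0.045,[-0.16,0,-0.08],[0,0,0]]]' | grep -E "pos|force"; python3 - <<'E'
from h import *
go(0,0,.2)
ims={c:arm.camera(c) for c in("scene","top")}
for c in ims:
  for t in("board_top","vial","loupe","stamp"): print(c,t,[(S(d["at"]),round(d["confidence"],2)) for d in arm.pinpoint(c,t)])
P=[(rect(.055,.07,.17,.06),(255,0,0))]
a=draw(ims["scene"],"scene",[],200,180,100,100,5)
b=draw(ims["top"],"top",P,150,185,60+40,100,5)[:, :300*5]
cv2.imwrite("pics/s6.png",cv2.resize(np.hstack([a,b]),(800,400)))
E
```

```text
ee_pos: [0.4574, 0.0463, 0.1587]
force: [0.2, 0.3, 0.9]
ee_pos: [0.4141, -0.108, 0.2377]
force: [0.5, 0.9, -0.1]
t 9.3 S [-2.000e-04 -1.937e-01  2.377e-01] shift mm [ 1.937e+02 -1.000e-01  3.770e+01] turn [ 0.   0.  -0.1] F [ 0.5   0.94 -0.11] w 0.04533391777098734
scene board_top [(array([ 0.0009, -0.3992,  0.0173]), 0.93), (array([0.0021, 0.1216, 0.0609]), 0.86)]
scene vial [(array([-0.0157,  0.1004,  0.0586]), 0.49)]
scene loupe [(array([-0.0069,  0.2099,  0.0263]), 0.54)]
scene stamp [(array([-0.0144, -0.2123,  0.0208]), 0.77)]
top board_top [(array([-0.0023,  0.1185,  0.0579]), 0.82), (array([ 0.0023, -0.4017,  0.0175]), 0.69)]
top vial [(array([-0.0155,  0.1031,  0.0602]), 0.73)]
top loupe [(array([-0.0139,  0.2127,  0.0238]), 0.76)]
top stamp []
```

View pics/s6.png

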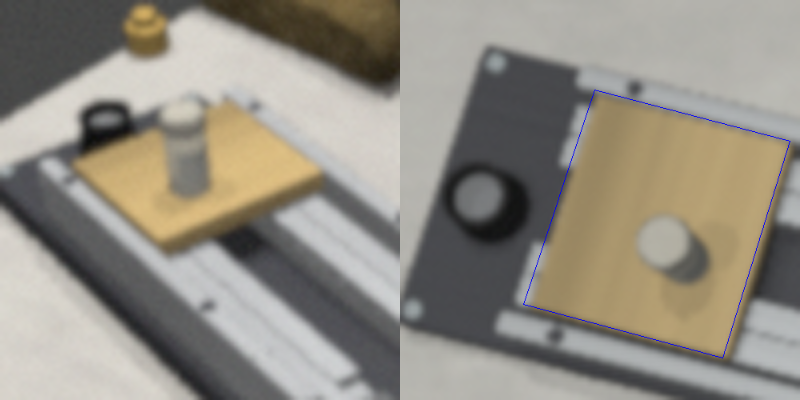

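The board sits inside the seated outline with its top at 58–61 mm. The vial stands upright at (185,150), and the loupe is where it was. Handing in.

```bash
python3 -c "
from rig import arm; print(arm.close_job(), arm.state()['time_s'])"
```

```text
the job is handed in; nothing more can be done
the job is handed in; nothing more can be done
```

The board dropped into the notches at the loupe's end, and I handed the job in at about 10 s of the 40 s limit. I pushed it from behind with the two fingertips, without gripping it. The push took about 2 N, and I stopped within about 1 mm of the drop, where the force fell to about 0. Then I backed off straight and withdrew.

**Last checks, with the arm clear:**
- **Board:** the top centre is at y ≈ 118–122 mm, where 120 is seated. It is 58–61 mm high, where 60 is flush with the fences. In the picture it looks level and matches the seated outline drawn over it.
- **Vial:** it is standing upright on the board.
- **Loupe and stamp:** the loupe looks unmoved. The stamp's final position comes from the scene camera only, because the network missed it in the top view. It still agreed with the first measurement.

**What went wrong or disagreed:**
- **Units:** my first move was typed in millimetres instead of metres. The per-row limits kept it to two short steps in free air, in the intended direction.
- **Loupe readings:** the two cameras' readings of the loupe's sideways position differ by 7 mm, more than the usual 4 mm. Nothing came near it.

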